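# Switch on, shut and start the moisture analyser

## Robot

A 6-joint arm with a two-finger parallel gripper is mounted at the origin on the work surface. World frame = base frame: x ahead of the robot, y to its left, z up, the work surface at z = 0. Lengths are in mm, angles in rad, forces in N, time in s.
With the tool pointing down it reaches from about 250 to 850 mm from the base axis. Payload 12.5 kg.
Tool frame: the origin (TCP) lies on the centre line of the jaws, within the pads' length; the fingertips stand 14 mm ahead of it and the grasp point (between the pads) lies 5 mm behind it; z points along the fingers, y is the direction in which the jaws open and shut (so a half turn about z gives the same grasp; the last joint's range is limited). The gripper opens to 93 mm and grips with 3 to 60 N. Pads are 15 mm wide; open, the fingers measure 128 mm over their backs; the gripper's body (75 mm by 188 mm) begins 65 mm behind the grasp point.
Start: joints at [-1.426, 0.351, 1.652, -0, 1.139, -0.085], TCP at [125.301, -535.522, 232.633] pointing down, gripper open.
Joint ranges: [-2.75, 2.75], [-0.79, 2.1], [0.01, 2.65], [-1.57, 4.71], [0.07, 3.14], [-2.87, 2.87]. Speed limits (rad/s): [2.22, 2.22, 2.79, 3.14, 3.14, 3.14].

## Interface

Orientations are given as a unit quaternion [x, y, z, w].
In Python, from rig import manip gives the robot as it stands. The module is installed in compiled form; this text tells all that it offers.
- The arm moves only by the tool send_rows, never from a script. Its argument "plan" is a list that holds one entry, the list of rows, each a list of 4 numbers: the shift along the tool's x, y, z in mm, then the turn about the tool's z in degrees. A call has 1 to 12 rows; each row is the pose to reach, as a shift and turn from the pose commanded when the call began, along the tool's axes at that moment; what a row does not reach only later rows make up. A row lasts 1/10 s, in which the tool goes at most 50 mm and 8.59 degrees, less where a joint would pass 70% of its speed; a pose out of reach is approached as far as the arm can. A call with a gripper value outside its range is refused whole. "claw" is the gripper's target within -1 to 1 (fully open at 1, half-way at 0, shut at -1), set as the call begins (left out, the last holds). The fingers move at their own pace and stop on an object; the grip force is fixed at half the most. Time passes only in rows, so rows that repeat a pose let the fingers close. It gives the time, the measured TCP pose, the force and the opening at its end, in the units of the state.
- manip.get_obs(): the state, without advancing time (a new reading comes with each control period).
- manip.snapshot(name): name is "side" or "top" or "wrist"; returns the picture (420x560x3 uint8, blue, green, red); there is no depth.
- manip.camera_model(name): a dict with "fx", "fy", "cx", "cy" (pixels), "D" ([k1, k2, p1, p2, k3] as OpenCV has them; the pictures are not rectified), "pose" (4x4, takes a point from camera to world coordinates). Camera axes: x right, y up, looking along -z (the intrinsics and any distortion apply to the point x, -y, -z); pixel columns grow to the right and rows downward; lengths in mm; the calibration is good to about 2 mm. A picture is of the moment at which its call begins: read the wrist's pose just before it. camera_model takes no time and is no camera call; for the wrist camera it gives the pose at the moment of the call.
- manip.hand_in(): hands the job in, once; it reports no verdict.
The state is a dict: "t": time; "joints": joint angles; "qvel": joint speeds; "joint_efforts": joint torques, N m; "position": TCP position; "ee_rot": TCP orientation; "force": force on the tool from outside, world axes, zero at the start; "wrist_torque": the same for the moment, N m; "opening": opening from 0.0 (shut) to 1.0 (fully open).
Only numpy, scipy, OpenCV 4.12 (cv2) and the standard library are available. Lean on these libraries where they do the work, as an engineer would, in place of code of your own. Each camera call takes 0.05 s, during which the arm holds its last target. There are 200 camera calls.

## Task

Using only the closed fingers, first press the standing half of the rocker on the mains box to switch the power on, then push the moisture analyser's raised hood down until it is fully shut, and then press the round key on its panel all the way in and let it come back. Do not press the square key or the bar-shaped key, do not press the round key before the power is on and the hood is shut, and do not raise the hood further. Leave the loose things around them standing where they are; nothing is to be picked up.

Things in the scene. Friction and masses are not known exactly. Their poses are not given: they have to be found in the camera images.
- analyser: white bench instrument, fixed, 340 long (x) x 220 wide (y) mm. Origin: centre of its underside; +x to its back, z up. Front part, x -170 to -33 mm: flat level control panel 70 mm above the table, with a display strip at the front edge and three keys in a row at x = -100 mm, y = -62, 0, +62 mm (which key is where varies). Behind it the sample chamber, 85 mm high, under the hood.
- hood (a joint): angle of the hood (rad): 0 fully shut, grows as it opens upward. Starts half open (0.5 to 0.85); its stiff hinge keeps it where it is left; 2 to 8 N on its outer top shuts it. White shell 185 long x 212 wide x 50 mm high, hinge line along the analyser's y at its x = +155, z = 87 mm; shut, its top is level 137 mm above the table and it spans analyser x -33 to +155 mm.
- hood_push (a point): point on the outer top face of the hood, midway across, 30 mm behind its front edge and 155 mm from the hinge along the face; it moves with the hood. The point's z is the outward normal of that face (50 mm out from the hinge line), its x points along the face towards the hinge.
- mains_box: grey box, fixed, 90 (x) x 70 (y) x 45 mm high, on the table to the left or right of the analyser, turned a little. Origin: centre of its underside. A rocker switch lies along its x in the middle of its top.
- rocker (a joint): angle of the rocker (rad): 0 off, 0.42 on (stops). It pivots about the box's y axis, 53 mm above the table at the middle of the box; it stays where it is left. About 3 to 5 N pressed down on the standing half swings it.
- rocker_far (a point): point on the upper face of the rocker's standing half (the half towards the box's +x, away from the robot), 18 mm from the pivot, 62 mm above the table while off; it goes down about 8 mm to on. The rocker is white in a black frame, 52 long x 32 wide x 10 mm thick.
- round_key (a joint): travel of the round key (m): 0 out, 0.006 fully pressed, straight down; springs back; about 5 N to press fully.
- round_top (a point): centre of the top face of the round key (white, 28 mm across), 86 mm above the table when out, 10 mm proud of its black bezel. To be pressed last.
- square_key (a joint): travel of the square key (m), as for the round key. Not to be pressed.
- square_top (a point): centre of the top face of the square key (26 x 26 mm), 86 mm above the table.
- bar_key (a joint): travel of the bar-shaped key (m), as for the round key. Not to be pressed.
- bar_top (a point): centre of the top face of the bar-shaped key (12 mm in x, 36 mm in y), 86 mm above the table.
- mortar: white ceramic mortar, 100 mm across, 65 mm high, a pestle sloping out of it to 105 mm; on the other side of the analyser from the mains box. Loose, leave alone. Origin: centre of underside.
- jar: small glass jar 40 mm across, 55 mm high, beside the analyser's left (+y) side. Loose, leave alone. Origin: centre of underside.
- bottle: bottle 44 mm across, 100 mm high, beside the analyser's right (-y) side. Loose, leave alone. Origin: centre of underside.
- weight: brass balance weight 20 mm across, 27 mm high, standing on the control panel between the keys and the hood, near its left (+y) edge. Loose, leave alone. Origin: centre of underside.
- spatula: spatula 170 mm long lying near the robot. Loose, leave alone.
- steel_bowl: steel bowl 84 mm across, 45 mm high, beyond the thing on the right. Loose, leave alone. Origin: centre of underside.
- tin: metal tin 72 mm across, 90 mm high, beyond the thing on the left. Loose, leave alone. Origin: centre of underside.

How it is judged (in metres and radians):
On the way, in this order (a step that is already met when the one before it is completed fails the run):
1. the rocker is switched on (value of joint rocker above 0.3 rad), for 0.1 s.
2. the hood is pushed fully shut (value of joint hood below 0.03 rad), for 0.2 s.
3. the round key is pressed all the way in (value of joint round_key above 0.0045 m), for 0.05 s.
At the end, for the whole second after the job is handed in: the rocker is on (joint above 0.3 rad), the hood shut (below 0.03 rad), all three keys are back out (within 1.5 mm), and every loose thing is within 30 mm of where it stood and still upright (within 0.5 rad) (value of joint rocker above 0.3 rad and value of joint hood below 0.03 rad and value of joint each of round_key, square_key, bar_key below 0.0015 m and distance of each of mortar, jar, bottle, weight, spatula, steel_bowl, tin from where it was at the start of the episode below 0.03 m and angle between each of mortar, jar, bottle, weight, steel_bowl, tin's own z axis and vertical below 0.5 rad); the robot touches nothing.
It fails at once if the square key or the bar key is pressed (more than 3 mm) (value of joint any of square_key, bar_key above 0.003 m).
It fails at once if the round key is pressed (more than 3 mm) before the power is on and the hood shut (value of joint round_key above 0.003 m and (value of joint rocker below 0.25 rad or value of joint hood above 0.06 rad)).
It fails at once if the hood is raised beyond 1.0 rad (value of joint hood above 1 rad).
It fails at once if a loose thing is picked up, knocked over or shifted by more than 30 mm (distance of any of mortar, jar, bottle, weight, spatula, steel_bowl, tin from where it was at the start of the episode above 0.03 m or angle between any of mortar, jar, bottle, weight, steel_bowl, tin's own z axis and vertical above 0.5 rad).
It also fails if it takes over 58 s, if anything falls off the work surface, if the arm or the gripper's body presses on something with over 40 N, if the wrist force passes 120 N, or if a joint passes its speed limit or range.

## Working session

There is one attempt and no reset: what is moved stays moved. The work goes in short steps, Python scripts to look and compute and a tool call to move; the robot and the scene stay as the last step left them, time stands still between calls to the robot, and variables do not carry over. Pictures are saved under pics/ and viewed, about 8 in all and at most 12, crops included, and the job is handed in when it is done.

Besides the shell and the picture viewer there is one more tool, called after "Emit:" by a JSON object that holds its "method" and its "body". send_rows: Moves the arm, as the interface text tells. Its arguments: {"type":"object","properties":{"plan":{"type":"array","items":{"type":"array","items":{"type":"array","items":{"type":"number"}}}},"claw":{"type":"number"}},"required":["plan"]}

```bash
mkdir -p pics
cat > h.py <<'E'
import numpy as np, cv2
from rig import manip
def ray(m,uv):
    K=np.array([[m['fx'],0,m['cx']],[0,m['fy'],m['cy']],[0,0,1.]])
    p=cv2.undistortPoints(np.array([[uv]],float),K,np.array(m['D'],float))[0,0]
    T=np.array(m['pose']); return T[:3,3],T[:3,:3]@np.array([p[0],-p[1],-1.])
def onz(m,uv,z):
    o,d=ray(m,uv); return o+d*(z-o[2])/d[2]
def proj(m,P):
    K=np.array([[m['fx'],0,m['cx']],[0,m['fy'],m['cy']],[0,0,1.]])
    T=np.array(m['pose']); c=T[:3,:3].T@(np.array(P,float)-T[:3,3])
    return cv2.projectPoints(np.array([[c[0],-c[1],-c[2]]]),np.zeros(3),np.zeros(3),K,np.array(m['D'],float))[0][0,0]
E
python3 - <<'E'
from h import *
o=manip.get_obs(); print(o)
for n in('top','side'):
    im=manip.snapshot(n); cv2.imwrite(f'pics/{n}0.png',im)
    m=manip.camera_model(n); print(n,np.round(m['pose'],3).tolist(),m['fx'],m['D'])
E
```

```text
{'t': 0.0, 'joints': array([-1.42558888e+00,  3.51229700e-01,  1.65240971e+00, -2.47419064e-05,
        1.13905431e+00, -8.45857961e-02]), 'qvel': array([-0.0009308 ,  0.0005172 , -0.00083206,  0.00032085,  0.00054986,
       -0.00088755]), 'joint_efforts': array([ 8.03328312e-04, -4.97327507e+01, -2.85255146e+01,  6.99421903e-02,
        2.57246371e-02, -1.27176199e-04]), 'position': array([ 125.25854235, -535.22781377,  232.11045275]), 'ee_rot': array([ 9.93405896e-01,  1.14649124e-01, -2.79122493e-05, -5.49937505e-04]), 'force': array([ 0.0099593 , -0.11921672,  0.15570648]), 'wrist_torque': array([ 0.01181146,  0.02104877, -0.02029706]), 'opening': 0.9983701869777178}
top [[0.014, 0.985, -0.172, 356.631], [-1.0, 0.011, -0.018, -16.454], [-0.016, 0.172, 0.985, 982.76], [0.0, 0.0, 0.0, 1.0]] 407.5654429764975 [-0.09218889  0.          0.          0.          0.        ]
side [[-0.973, 0.165, -0.162, 362.165], [-0.231, -0.692, 0.684, 622.662], [0.001, 0.703, 0.711, 778.381], [0.0, 0.0, 0.0, 1.0]] 402.91173486875994 [0.04041131 0.         0.         0.         0.        ]
```

View pics/top0.png

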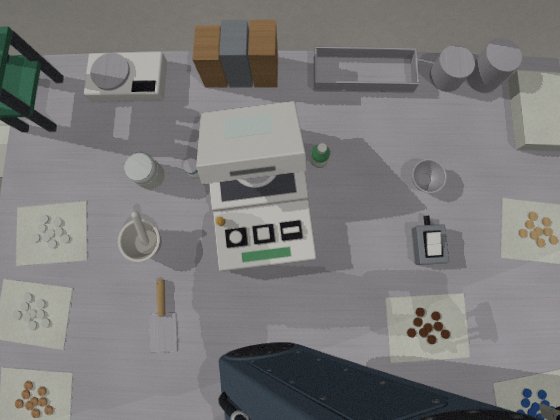

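View pics/side0.png

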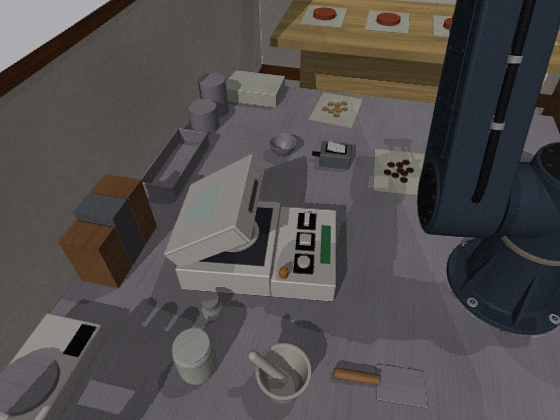

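The top view shows the round key at (236,237), square key at (263,234), bar key at (291,230), weight at (220,221), and the rocker at about (434,245) on the mains box at right. The hood is half open, with its front edge near row 175.

Run:
```python
from h import *
def blobs(n,roi,z,amin=40,th=150):
    im=cv2.imread(f'pics/{n}0.png'); m=manip.camera_model(n)
    x0,y0,x1,y1=roi; g=cv2.cvtColor(im,6)[y0:y1,x0:x1]
    N,L,S,C=cv2.connectedComponentsWithStats((g>th).astype('uint8'),connectivity=4)
    for i in range(1,N):
        if amin<S[i][4]<900:
            uv=C[i]+[x0,y0]; print(n,S[i],np.round(uv,1),'->',np.round(onz(m,uv,z),1))
blobs('top',(222,220,306,248),86); blobs('side',(292,208,318,274),86)
blobs('top',(415,225,450,265),58); blobs('side',(320,138,356,168),58)
m=manip.camera_model('top');im=cv2.imread('pics/top0.png')
# mains box: dark grey region -> print corners candidates
a=cv2.resize(im[90:280,190:320],None,fx=4,fy=4,interpolation=2)
b=cv2.resize(im[205:275,400:460],None,fx=8,fy=8,interpolation=2)
s=cv2.imread('pics/side0.png'); c=cv2.resize(s[130:178,305:365],None,fx=4,fy=4,interpolation=2)
o=np.zeros((560+0,800,3),np.uint8); o=np.zeros((600,800,3),np.uint8)
o[:600,:400]=cv2.resize(a,(400,585))[:585] if 0 else cv2.resize(a,(400,600)); 
o[:400,400:]=cv2.resize(b,(400,400))[:,:400]; o[405:597,400:640]=c
cv2.imwrite('pics/crop.png',o)
```

```text
top [ 11   0  73  28 649] [270.9 234.4] -> [447.5  28.3  86. ]
top [ 0  7  5 21 73] [223.3 237.6] -> [438.8 133.6  86. ]
top [61  7 16  6 68] [291.  229.6] -> [458.7 -16.   86. ]
top [ 36   8  11  11 107] [262.9 233. ] -> [450.3  46.   86. ]
top [ 8 12 11 11 96] [235.1 236.7] -> [441.3 107.4  86. ]
top [ 12   7  14  24 291] [433.7 243.5] -> [ 433.3 -342.4   58. ]
```

View pics/crop.png

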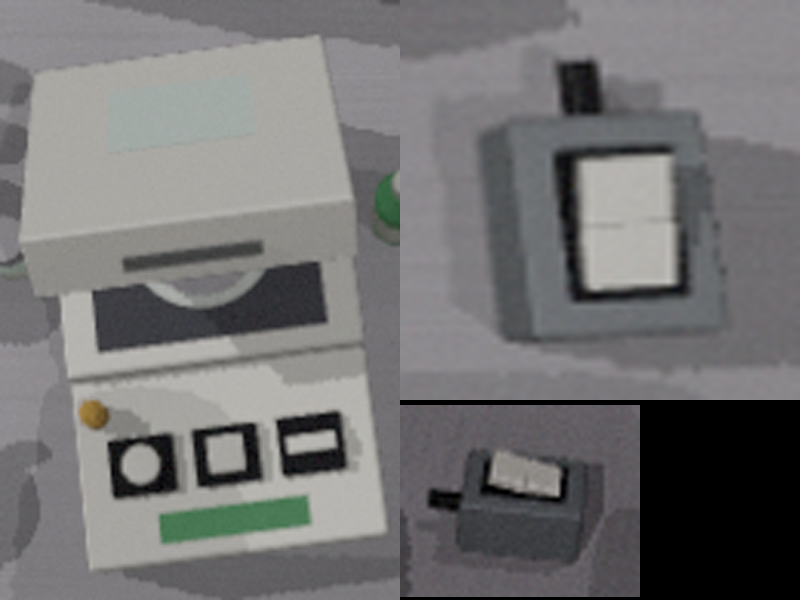

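The crops show the hood's top-face corners, the box's top corners and the rocker's dividing line. Key spacing comes out at about 62 mm, matching the spec.

```bash
cat > m.py <<'E'
from h import *
from scipy.optimize import brentq
m=manip.camera_model('top')
A=lambda x,y:np.array([190+x*130/400,90+y*190/600])-.35
B=lambda x,y:np.array([400+(x-400)*60/400,205+y*70/400])-.4
c=[onz(m,B(*p),45)[:2] for p in((510,118),(695,112),(722,325),(532,335))]
print('box',np.round(c,1).tolist(),'sides',[round(float(np.linalg.norm(c[i]-c[i-1])),1) for i in range(4)],'centre',np.mean(c,0))
d=(c[0]+c[1]-c[2]-c[3]);print('box yaw',np.arctan2(d[1],d[0]))
cc=np.mean(c,0);e=d/np.linalg.norm(d);
print('pivot',onz(m,B(628,223),58),'far half',onz(m,B(627,188),62),'far pred',cc+18*e)
yaw=np.arctan2(17.4,123.4);ex=np.array([np.cos(yaw),np.sin(yaw)]);ey=np.array([-ex[1],ex[0]])
K=np.mean([[441.3,107.4],[450.3,46],[458.7,-16]],0);O=K+100*ex
print('analyser',O,yaw)
def W(x,y,z): return np.r_[O+x*ex+y*ey,z]
mid=(A(22,242)+A(352,200))/2
f=lambda t:proj(m,W(155-185*np.cos(t)+50*np.sin(t),0,87+185*np.sin(t)+50*np.cos(t)))
for t in(.4,.5,.6,.7,.8,.9):print(t,f(t))
print('front mid',mid)
t=brentq(lambda t:f(t)[1]-mid[1],.2,1.1);print('theta',t)
w=proj(m,W(-60,85,97)); print('weight proj guess',w,'weight at',onz(m,A(93,412),95)[:2])
for q in(t+.05,t,.5,.3,.15,0):print(round(q,2),np.round(W(155-155*np.cos(q)+50*np.sin(q),0,87+155*np.sin(q)+50*np.cos(q)),1))
E
python3 m.py
```

```text
box [[476.5, -307.1], [479.5, -373.2], [392.9, -378.7], [388.7, -311.7]] sides [87.9, 66.1, 86.7, 67.2] centre [ 434.39409196 -342.68295427]
box yaw 0.057326256406913294
pivot [ 432.87161102 -342.61410138   58.        ] far half [ 446.50953112 -341.46305916   62.        ] far pred [ 452.36452336 -341.65164674]
analyser [549.1204641  59.7623669] 0.14008135074384084
0.4 [252.77185364 174.45411672]
0.5 [251.37101688 166.38798906]
0.6 [249.91917772 157.58879854]
0.7 [248.43919275 148.17553629]
0.8 [246.95605816 138.29027474]
0.9 [245.49606859 128.09450219]
front mid [250.425      159.63333333]
theta 0.5774270274849973
weight proj guess [222.29195133 219.48276658] weight at [476.6329891  141.21398357]
0.63 [607.4  68.  218.5]
0.58 [601.   67.1 213.5]
0.5 [591.6  65.8 205.2]
0.3 [570.6  62.8 180.6]
0.15 [558.2  61.  159.6]
0 [549.1  59.8 137. ]
```

Emit:
{"method": "send_rows", "body": {"plan": [[[0, 0, 0, 0], [0, 0, 0, 0]]], "claw": -1}}

```text
t: 0.3
position: [125.3, -535.4, 232.5]
ee_rot: [0.993, 0.115, -0.0, -0.0]
force: [-0.9, 0.1, 0.4]
opening: 0.873
```

Emit:
{"method": "send_rows", "body": {"plan": [[[20, -6, 0, 1], [55, -17, 0, 3], [95, -30, 0, 5], [135, -43, 0, 7], [175, -55, 0, 8], [215, -68, 0, 9], [255, -80, 0, 10], [295, -93, 0, 10], [330, -104, 0, 10], [352, -111, 0, 10], [362, -114, 0, 10], [362, -114, 0, 10]]]}}

```text
t: 1.5
position: [452.3, -341.7, 232.5]
ee_rot: [1.0, 0.028, -0.0, -0.0]
force: [-0.1, -0.6, -0.5]
opening: 0.002
```

Run:
```python
from h import *
o=manip.get_obs();print(o['position'],o['ee_rot'],o['opening'],o['force'])
m=manip.camera_model('wrist');im=manip.snapshot('wrist');cv2.imwrite('pics/w1.png',im)
print('far',proj(m,(452,-342,62)),'piv',proj(m,(434,-342.6,58)),'tip',proj(m,o['position']-[0,0,14]))
```

```text
[ 452.2778403  -341.65066037  232.47964429] [ 9.99599035e-01  2.83153159e-02 -8.81945916e-05 -6.93541344e-05] 0.0021526420468612967 [-0.06011094 -0.63684909 -0.52831629]
far [275.55912589 191.70304335] piv [275.0813894  209.77680017] tip [275.18929476 266.34153899]
```

View pics/w1.png

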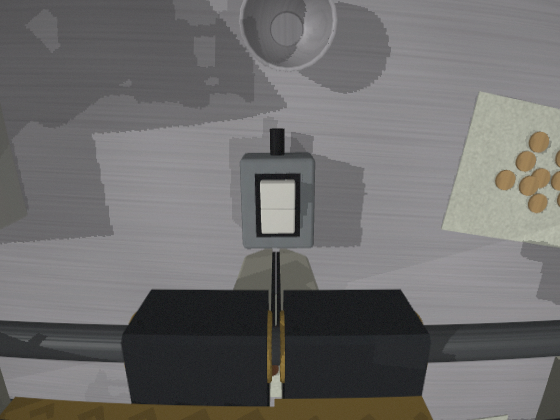

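The wrist view shows the rocker's standing half at about (277,193), and the projected press point (275.6,191.7) lands on it. Next I descend.

Emit:
{"method": "send_rows", "body": {"plan": [[[0, 0, 30, 0], [0, 0, 70, 0], [0, 0, 110, 0], [0, 0, 138, 0], [0, 0, 150, 0], [0, 0, 154, 0], [0, 0, 157, 0], [0, 0, 160, 0], [0, 0, 162, 0], [0, 0, 163, 0], [0, 0, 164, 0], [0, 0, 164, 0]]]}}

```text
t: 2.75
position: [452.4, -342.5, 69.2]
ee_rot: [1.0, 0.028, 0.001, 0.001]
force: [4.1, -0.4, 5.2]
opening: 0.006
```

Emit:
{"method": "send_rows", "body": {"plan": [[[0, 0, 1, 0], [0, 0, 2, 0], [0, 0, 3, 0], [0, 0, 3, 0]]]}}

```text
t: 3.15
position: [452.6, -342.5, 66.9]
ee_rot: [1.0, 0.028, 0.001, 0.001]
force: [0.9, 1.2, 13.4]
opening: 0.004
```

Emit:
{"method": "send_rows", "body": {"plan": [[[0, 0, 0, 0], [0, 0, -10, 0], [0, 0, -40, 0], [0, 0, -80, 0], [0, 0, -120, 0], [0, 0, -160, 0], [0, 0, -190, 0], [0, 0, -203, 0], [0, 0, -203, 0]]]}}

```text
t: 4.05
position: [451.9, -342.2, 269.6]
ee_rot: [1.0, 0.028, 0.001, 0.001]
force: [0.5, -0.4, -0.5]
opening: 0.002
```

Run:
```python
from h import *
o=manip.get_obs();print(o['position'],o['ee_rot'],o['force'])
im=manip.snapshot('wrist');a=im[130:260,210:340]
s=manip.snapshot('side');b=s[120:190,295:375]
cv2.imwrite('pics/r2.png',np.hstack([cv2.resize(a,(390,390),interpolation=2),cv2.resize(b,(400,390),interpolation=2)]))
```

```text
[ 451.92144943 -342.18836925  269.63190281] [9.99617978e-01 2.76262459e-02 5.71066775e-04 6.01421190e-04] [ 0.49246364 -0.43651039 -0.52793509]
```

View pics/r2.png

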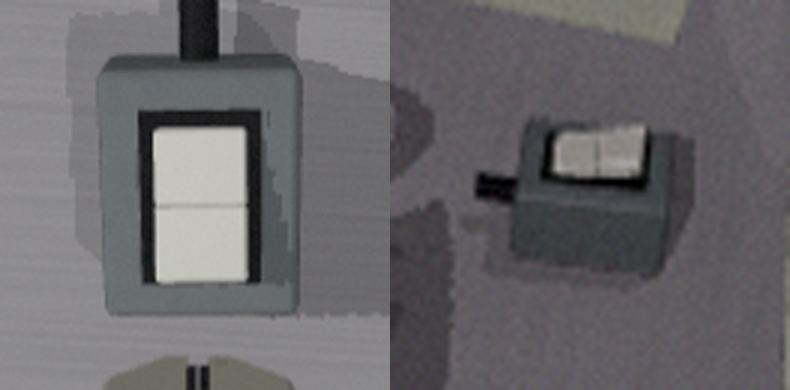

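The rocker has flipped: its near half now stands up. Next I move above the hood.

Emit:
{"method": "send_rows", "body": {"plan": [[[8, -20, 0, -1], [24, -56, 0, -2], [41, -95, 0, -3], [58, -135, 0, -4], [76, -175, 0, -5], [93, -215, 0, -5], [110, -255, 0, -5], [128, -295, 0, -5], [145, -335, 0, -5], [160, -370, 0, -5], [169, -392, 0, -5], [173, -401, 0, -5]]]}}

```text
t: 5.35
position: [602.1, 69.8, 266.3]
ee_rot: [0.997, 0.072, -0.002, -0.0]
force: [-0.7, -0.4, -0.2]
opening: 0.008
```

Run:
```python
from h import *
o=manip.get_obs();print(o['position'],o['ee_rot'],o['force'])
s=manip.snapshot('side');cv2.imwrite('pics/s3.png',s)
```

```text
[602.05280751  69.79579481 266.26388319] [ 9.97388260e-01  7.22041469e-02 -1.78768523e-03 -1.54081060e-04] [-0.72022122 -0.37010963 -0.22419258]
```

View pics/s3.png

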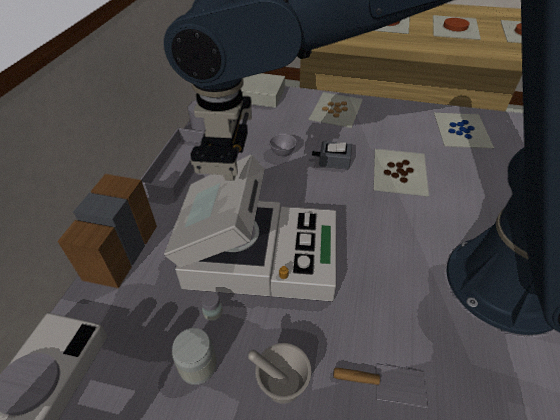

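Emit:
{"method": "send_rows", "body": {"plan": [[[0, 0, 10, 0], [0, 0, 20, 0], [0, 0, 25, 0], [0, 0, 30, 0], [0, 0, 33, 0], [0, 0, 36, 0], [0, 0, 38, 0], [0, 0, 38, 0]]]}}

```text
t: 6.2
position: [602.4, 67.8, 230.6]
ee_rot: [0.997, 0.071, 0.0, 0.0]
force: [-0.1, -0.2, 0.8]
opening: 0.005
```

Emit:
{"method": "send_rows", "body": {"plan": [[[0, 0, 2, 0], [-3, 0, 5, 0], [-6, 0, 8, 0], [-9, 0, 12, 0], [-12, 0, 15, 0], [-15, 0, 18, 0], [-18, 0, 22, 0], [-21, 0, 25, 0], [-24, 0, 29, 0], [-27, 0, 32, 0], [-30, 0, 35, 0], [-32, 0, 38, 0]]]}}

```text
t: 7.4
position: [570.5, 63.3, 192.4]
ee_rot: [0.997, 0.071, -0.0, 0.0]
force: [1.0, 0.2, 0.4]
opening: 0.003
```

Emit:
{"method": "send_rows", "body": {"plan": [[[-3, 0, 4, 0], [-6, 0, 8, 0], [-9, 0, 13, 0], [-12, 0, 18, 0], [-14, 0, 22, 0], [-16, 0, 26, 0], [-18, 0, 31, 0], [-19, 0, 35, 0], [-20, 0, 38, 0], [-21, 0, 40, 0], [-21, 0, 41, 0], [-21, 0, 41, 0]]]}}

```text
t: 8.6
position: [549.9, 60.4, 151.6]
ee_rot: [0.997, 0.071, -0.0, -0.0]
force: [0.5, 0.1, -0.1]
opening: 0.006
```

Run:
```python
from h import *
o=manip.get_obs();print(o['position'],o['ee_rot'],o['force'])
s=manip.snapshot('side');cv2.imwrite('pics/s4.png',s[110:320,120:400])
```

```text
[549.93331738  60.36642736 151.56360946] [ 9.97460532e-01  7.12213898e-02 -2.79652829e-05 -8.88348615e-06] [ 0.53667591  0.07971967 -0.09822373]
```

View pics/s4.png

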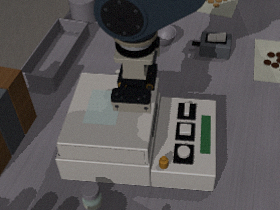

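The crop shows the hood nearly shut under the gripper. I keep pressing until it meets the stop.

Emit:
{"method": "send_rows", "body": {"plan": [[[0, 0, 1, 0], [0, 0, 2, 0], [0, 0, 3, 0], [0, 0, 4, 0], [0, 0, 5, 0], [0, 0, 5, 0], [0, 0, 5, 0]]]}}

```text
t: 9.35
position: [550.3, 60.4, 150.9]
ee_rot: [0.997, 0.071, 0.001, 0.0]
force: [-19.4, -1.4, 46.5]
opening: 0.007
```

Emit:
{"method": "send_rows", "body": {"plan": [[[0, 0, -5, 0], [0, 0, -20, 0], [0, 0, -45, 0], [-15, -9, -55, 0], [-40, -25, -55, 0], [-70, -43, -55, 0], [-90, -55, -55, 0], [-101, -62, -55, 0], [-101, -62, -55, 0], [-101, -62, -55, 0]]]}}

```text
t: 10.35
position: [442.1, 107.3, 201.9]
ee_rot: [0.997, 0.071, 0.001, 0.0]
force: [0.7, -0.3, 0.7]
opening: 0.003
```

Run:
```python
from h import *
o=manip.get_obs();print(o['position'],o['ee_rot'],o['force'])
m=manip.camera_model('wrist');im=manip.snapshot('wrist');print('round',proj(m,(441.3,107.4,86)))
for y,z in ((0,137),): print('hood front edge pred',proj(m,(549.1-33*.99+0,59.8-33*.14,137)))
s=manip.snapshot('side')
o=np.zeros((420,800,3),np.uint8);o[:,:560]=im;o[:315,560:]=cv2.resize(s[170:310,160:340],(240,315))[:, :];cv2.imwrite('pics/w5.png',o)
```

```text
[442.09077396 107.28564852 201.93419381] [9.97454458e-01 7.13042592e-02 5.53616860e-04 2.45336650e-05] [ 0.72709237 -0.30342089  0.66251815]
round [274.76297749 209.5423938 ]
hood front edge pred [382.52235838 123.25884227]
```

View pics/w5.png

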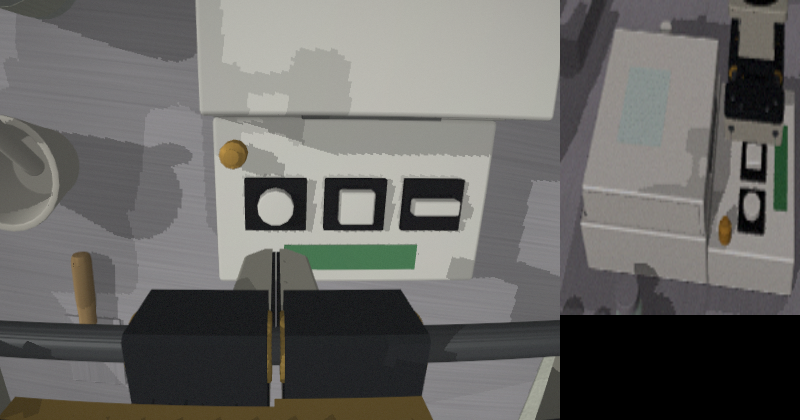

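The wrist view shows the round key at (276,207) against a predicted (274.8,209.5). The hood lies flat and shut, and the weight at (233,154) is undisturbed. Next I press the round key.

Emit:
{"method": "send_rows", "body": {"plan": [[[0, 0, 20, 0], [0, 0, 50, 0], [0, 0, 80, 0], [0, 0, 95, 0], [0, 0, 100, 0], [0, 0, 103, 0], [0, 0, 105, 0], [0, 0, 107, 0], [0, 0, 109, 0], [0, 0, 110, 0], [0, 0, 110, 0], [0, 0, 110, 0]]]}}

```text
t: 11.65
position: [441.8, 107.3, 93.7]
ee_rot: [0.997, 0.071, 0.001, 0.0]
force: [-10.1, -4.5, 29.9]
opening: 0.005
```

Emit:
{"method": "send_rows", "body": {"plan": [[[0, 0, 0, 0], [0, 0, -10, 0], [0, 0, -40, 0], [0, 0, -80, 0], [0, 0, -120, 0], [0, 0, -140, 0], [0, 0, -140, 0], [0, 0, -140, 0]]]}}

```text
t: 12.45
position: [441.1, 107.4, 231.4]
ee_rot: [0.997, 0.071, 0.0, -0.0]
force: [0.1, 0.2, -1.4]
opening: 0.003
```

Run:
```python
from h import *
o=manip.get_obs();print(o['t'],o['position'],o['force'])
im=manip.snapshot('wrist');s=manip.snapshot('side')
cv2.imwrite('pics/w6.png',np.hstack([cv2.resize(im,(400,300)),cv2.resize(s,(400,300))]))
```

```text
12.45 [441.07028533 107.42881659 231.37440218] [ 0.11013573  0.21901386 -1.4115263 ]
```

View pics/w6.png

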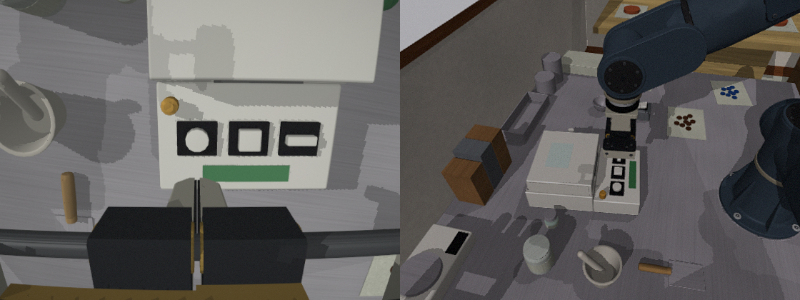

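The picture shows the hood shut, the round key at (197,139) back out, the weight standing at (170,105), and the loose things in view still in place.

```bash
python3 -c "
from rig import manip
print(manip.hand_in())"
```

```text
the job is handed in; nothing more can be done
None
```

All three steps are done in order with closed fingers, and the job was handed in at about 12.5 s on the robot's clock; the hand-in gave no verdict.

- **Rocker:** I pressed the standing half to its stop (13 N). A picture straight afterwards showed it flipped to on; I did not check it again at the end.
- **Hood:** I pushed it down along its arc to a hard stop, with 46 N on the fingers. The fingertips were then at 136.9 mm, against 137 mm for the shut top. In the wrist picture its front edge lay about 8 pixels from where I predicted it. About a third of that was the general camera offset. I put the rest down to the hood's listed length (185 mm) against the 188 mm it is said to span.
- **Round key:** I pressed it to its stop, with the fingertips at 79.7 mm (about 6.3 mm of travel) and 30 N, then let go. The last picture shows it back out.
- **Last checks:** The arm was clear of everything. The hood looked shut, and the weight and the other loose things in view stood where they were. I compared these by eye and did not measure their positions. The bottle and steel bowl were partly hidden in that last picture. The square and bar keys were never approached.

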